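Open the belt bay of a lapping machine and hold its tensioner back

TASK

I am about to put a new belt on the bench lapping machine. Push the blade of the case knife into the slot under the front edge of the belt-bay cover, lever the cover up with it and swing the cover right back past upright, then lay the knife back down on the bench. Then push the sprung belt tensioner back past its ratchet click, right back to its stop, and finish with the fingers still holding it pressed back there, not resting on the ratchet; leave everything else where it is.

Things in the scene. Friction and masses are not known exactly. Their poses are not given: they have to be found in the camera images.
- lapping_machine: bench lapping machine, grey casting fixed to the bench, 180 mm deep (x) by 470 mm long (y = -190 to +280), deck 70 mm high. Origin on the bench under the centre of its belt bay; x points from its front (slot side) to the hinge at the rear, y to the end with the round lap in a pan (148 mm across, 96 mm high, centre y = +187; its rear work rest 137 mm high); the control end is at -y, 86 mm high
- pry_slot (a point): centre of the mouth of the pry slot in the machine's front wall: 44 mm wide (y), 10 mm high (z = 60 to 70 mm), straight under the cover's front edge; through the 10 mm wall it opens into the bay, so a blade can enter 15 to 30 mm. Axes as the machine's
- cover (a joint): angle of the belt-bay cover: 0 shut, 1.57 upright, 1.9 at its open stop. Metal plate 174 mm (hinge to front edge) by 220 mm by 4 mm, 0.2 kg, no handle, its underside 70 mm above the bench when shut. Stiff hinge: stays at any angle, needs about 2.5 N of lift at the front edge
- cover_lip (a point): middle of the lower front edge of the cover; shut, it is flush with the machine's front wall, 5 mm above the centre of the slot
- cover_hinge (a point): middle of the cover's hinge line, which runs along the machine's y, at x = +84 mm, z = 70 mm of the machine; the front edge is 174 mm from it
- tensioner (a joint): angle of the sprung belt tensioner arm on its upright pivot: 0 at rest, growing counter-clockwise from above; its pawl clicks behind the ratchet tooth at about 0.37, the stop is at 0.52. Let go past the click, it springs back on to the tooth at 0.36. At the thumb tab the spring takes about 3.3 N at 0 and 8 N at 0.52, and 1 to 2 N more on the tooth's ramp, 0.1 to 0.3
- tensioner_pivot (a point): pivot of the tensioner arm, on the bay floor (x = -56, y = -75, z = 22 mm of the machine). This point's x axis points along the arm, its y axis the way the arm is to be pushed (at rest the arm points 0.971 rad counter-clockwise from the machine's x)
- thumb_tab (a point): centre of the pushing face of the thumb tab, the upright steel plate at the arm's end: 26 mm long, 6 mm thick, z = 26 to 56 mm above the bench, 117 mm from the pivot. Push square on this face along the point's +y axis, towards the machine's front wall; on its -y side the bay is free for the fingers. A black idler roller, 32 mm across, sits on the arm 85 mm from the pivot
- pawl (a joint): how far the brass sprung plunger pawl on the arm is pushed in, m: 0 out, about 0.005 on the crest of the tooth. It lies on the arm and rides on a fixed steel quadrant over the arm (61 to 68 mm from the pivot, 52 mm from it at the tooth, its top 40 mm above the bench)
- case_knife: watch case knife, 150 mm long, 60 g, lying flat: dark wooden handle with brass ferrule 91 mm long, 18 by 18 mm in section (x = -75 to +16 mm), steel blade 59 mm long, 14 mm wide, 2 mm thick, mid-height 9 mm (x = +16 to +75 mm). Origin under its middle, x along the blade, z up
- knife_tip (a point): tip of the blade, at half its thickness
- knife_grip (a point): point inside the handle to grip it, 5 mm behind the origin, 9 mm up, 80 mm behind the tip; the fingers close across the 18 mm width
- screwdriver: black-handled screwdriver, 150 mm long, lying along its x; origin under its middle
- tweezers: steel tweezers, 140 mm long, lying flat along x; origin under the middle
- loupe: black eye loupe, 40 mm across, 34 mm high; origin centre of underside
- parts_dish: shallow glass dish, 64 mm across, 16 mm high; origin centre of underside
- oil_jar: small amber jar, 36 mm across, 40 mm high; origin centre of underside
- case_ring: steel watch-case ring, 38 mm across, 9 mm high, lying on the lap of the machine; origin centre of underside
- powder_tin: aluminium tin, 60 mm across, 35 mm high; origin centre of underside
- bay_floor (a point): centre of the belt bay's floor, 22 mm above the bench, axes as the machine's. The bay is open at the top under the cover: x = -80 to +80, y = -105 to +105 mm. In it besides the tensioner and its quadrant: a motor with pulley (x = +34, y = -70, 56 mm across, its top 51 mm above the bench), and the rim of the lap's pulley along the +y edge (y over 106 mm)

How it is judged:
By the outcome, as a careful person would: the job done as asked, in the order asked, and still so for the second after the job is handed in, while the arm keeps its last pose, push and grip.
It also fails if it takes over 67 s, if anything falls off the work surface, if the arm or the gripper's body presses on something with over 40 N, if the wrist force passes 120 N, or if a joint passes its speed limit or range.

ROBOT

A 6-joint arm with a two-finger parallel gripper is mounted at the origin on the work surface. World frame = base frame: x ahead of the robot, y to its left, z up, the work surface at z = 0. Lengths are in mm, angles in rad, forces in N, time in s.
With the tool pointing down it reaches from about 300 to 775 mm from the base axis. Payload 14.6 kg.
Tool frame: the origin (TCP) lies midway between the tips of the shut fingers; the grasp point (between the pads) lies behind it (manip.grip_depth is the z of the grasp point in the tool frame, in mm); z points along the fingers, y is the line along which they close (so a half turn about z gives the same grasp; the last joint's range is limited). The gripper opens to 94 mm and grips with 3 to 60 N. Pads are 16 mm wide; open, the fingers measure 119 mm over their backs; the gripper's body (75 mm by 177 mm) begins 78 mm behind the grasp point.
Start: joints at [-1.238, 0.3, 1.521, -0, 1.321, -0.067], TCP at [214.071, -506.619, 205.446] pointing down, gripper open.
Joint ranges: [-3.03, 3.03], [-0.79, 2.21], [0.23, 2.52], [-1.04, 4.18], [0, 3.07], [-2.55, 2.55]. Speed limits (rad/s): [2.22, 2.22, 2.57, 3.14, 3.14, 3.14].

INTERFACE

Orientations are given as [roll, pitch, yaw] about the fixed x, y, z axes, in that order (R = Rz(yaw) Ry(pitch) Rx(roll)).
In Python, from cell import manip gives the robot as it stands.
- The arm moves only by the shell command python3 nudge.py [OPENING] [FORCE], which reads ROWS from standard input. ROWS is 1 to 5 rows, one to a line, with the numbers parted by spaces; each row has 6 numbers: dx, dy, dz in units of 5 mm, then a rotation vector rx, ry, rz in rad; each row is the pose to reach, as a shift and turn from the pose commanded when the command began, along the tool's axes at that moment; what a row does not reach only later rows make up. A row lasts 1/10 s, in which the tool goes at most 50 mm and 0.15 rad, less where a joint would pass 70% of its speed; a pose out of reach is approached as far as the arm can. OPENING is the finger opening in mm, set as the command begins (- or left out keeps the last). The fingers move at their own pace and stop on an object; FORCE is the grip in N (left out, the last holds). Time passes only in rows, so rows that do not move let the fingers close. It prints the time, the measured TCP pose, the force, the opening and the grip force at its end. Input that does not fit is refused with a message, and nothing moves.
- manip.read_state(): the state, without advancing time (a new reading comes with each control period).
- manip.camera(name): name is "side" or "top" or "wrist"; returns (picture, depth): 480x640x3 uint8, red, green, blue; 480x640 float32, mm along the optical axis (not along the pixel's ray), 0 where there is no reading.
- manip.camera_info(name): a dict with "K" (3x3 intrinsics, pixels), "dist" ([k1, k2, p1, p2, k3] as OpenCV has them; the pictures are not rectified), "rvec" (rotation vector, rad) and "tvec" (3), from world to camera coordinates, as OpenCV has them; the wrist camera has in their place "mount" (4x4, takes a point from camera to tool coordinates, whose origin is the TCP and whose axes are the flange's). Camera axes: x right, y down, z forward; pixel columns grow to the right and rows downward; lengths in mm; the calibration is good to about 2 mm. A picture is of the moment at which its call begins: read the wrist's pose just before it. camera_info takes no time and is no camera call.
- manip.sign_off(): hands the job in; it is judged then, once.
The state is a dict: "clock": time; "joints": joint angles; "qd": joint speeds; "effort": joint torques, N m; "eef_pos": TCP position; "eef_rot": TCP orientation; "wrist_force": force on the tool from outside, world axes, zero at the start; "moment": the same for the moment, N m; "finger_gap": finger opening in mm; "finger_force": force on a finger pad.
Only numpy, scipy, OpenCV 4.12 (cv2) and the standard library are available. Lean on these libraries where they do the work, as an engineer would, in place of code of your own. Each camera call takes 0.05 s, during which the arm holds its last target. There are 200 camera calls.

## Working session

There is one attempt and no reset: what is moved stays moved. The work goes in short steps, Python scripts to look and compute and a shell command to move; the robot and the scene stay as the last step left them, time stands still between calls to the robot, and variables do not carry over. Pictures are saved under pics/ and viewed, at most 15 in all, crops included, and the job is handed in when it is done.

```bash
ls; mkdir -p pics; python3 - <<'E'
from cell import manip
import cv2,numpy as np
print(manip.read_state(), manip.grip_depth)
for n in ["top","side"]:
    p,d=manip.camera(n); np.savez(f"pics/{n}0.npz",p=p,d=d); cv2.imwrite(f"pics/{n}0.png",p[:,:,::-1])
    print(manip.camera_info(n))
print(manip.camera_info("wrist"))
E
```

```text
cell.py
nudge.py
pics
{'clock': 0.0, 'joints': array([-1.23759456e+00,  3.00492635e-01,  1.52157770e+00, -4.75410047e-05,
        1.32068631e+00, -6.65897978e-02]), 'qd': array([-0.00205751, -0.00054958,  0.00134176, -0.00186838,  0.00022625,
       -0.00046207]), 'effort': array([ 3.68675855e-04, -5.31807268e+01, -3.52736449e+01,  7.08416803e-02,
        2.43924907e-02, -8.80518724e-05]), 'eef_pos': array([ 213.98047797, -506.38647732,  204.87594544]), 'eef_rot': array([-3.14042818e+00, -3.15067989e-05,  3.99803345e-01]), 'wrist_force': array([ 0.5352912 , -0.97734415,  0.4114256 ]), 'moment': array([0.05145886, 0.02695389, 0.00397725]), 'finger_force': 0.0, 'finger_gap': 93.84296474746074} -18.8
{'K': array([[498.96606918,   0.        , 318.39271029],
       [  0.        , 498.96606918, 235.60283234],
       [  0.        ,   0.        ,   1.        ]]), 'dist': array([0.03173593, 0.        , 0.        , 0.        , 0.        ]), 'rvec': array([ 2.13005055, -2.14954992,  0.14640845]), 'tvec': array([  20.27272842,  541.232
[... 265 characters left out ...]
ec': array([ 0.28149317, -2.70836645,  1.38031848]), 'tvec': array([536.6465493 , 143.92151664, 920.43915819])}
{'K': array([[390.46294626,   0.        , 322.91908363],
       [  0.        , 390.46294626, 241.95519255],
       [  0.        ,   0.        ,   1.        ]]), 'dist': array([-0.0740332,  0.       ,  0.       ,  0.       ,  0.       ]), 'mount': array([[ 2.57607957e-04, -9.68175003e-01, -2.50274046e-01,
         7.29238055e+01],
       [ 9.99999831e-01,  3.80025427e-04, -4.40809614e-04,
         3.20638940e-01],
       [ 5.21891350e-04, -2.50273890e-01,  9.68174937e-01,
        -1.80068785e+02],
       [ 0.00000000e+00,  0.00000000e+00,  0.00000000e+00,
         1.00000000e+00]])}
```
View pics/top0.png

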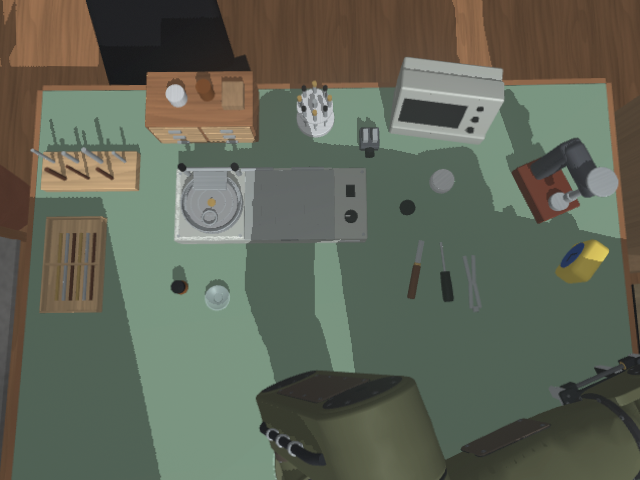

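View pics/side0.png

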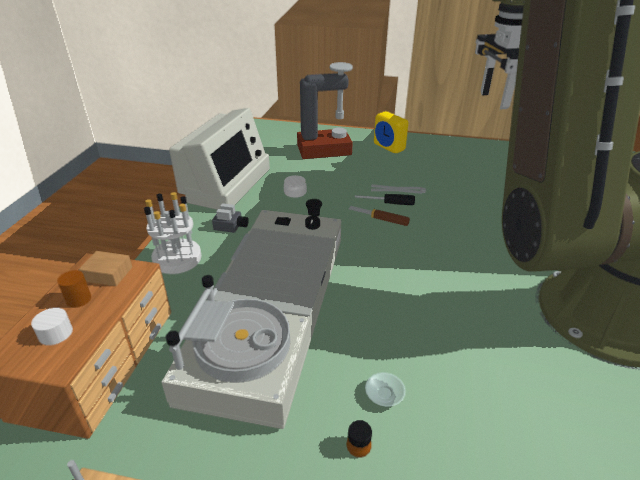

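The top view shows the machine at rows 168–242, columns 175–367, with the lap to the left (+y). The knife is at about (415,270), blade towards the machine. I'll enlarge both for measuring.

```bash
cat > h.py <<'E'
from cell import manip
import cv2,numpy as np
from scipy.spatial.transform import Rotation as R
def ray(info,uv):
    uv=np.asarray(uv,float).reshape(-1,1,2)
    n=cv2.undistortPoints(uv,info["K"],info["dist"]).reshape(-1,2)
    return np.c_[n,np.ones(len(n))]
def on_plane(name,uv,z):
    i=manip.camera_info(name);Rm=R.from_rotvec(i["rvec"]).as_matrix();c=-Rm.T@i["tvec"]
    d=ray(i,uv)@Rm; return c+d*((z-c[2])/d[:,2])[:,None]
def cloud(name,d):
    i=manip.camera_info(name);Rm=R.from_rotvec(i["rvec"]).as_matrix()
    v,u=np.mgrid[:480,:640]; r=ray(i,np.c_[u.ravel(),v.ravel()])*d.reshape(-1,1)
    return ((r-i["tvec"])@Rm).reshape(480,640,3)
def proj(name,P):
    i=manip.camera_info(name); return cv2.projectPoints(np.asarray(P,float),i["rvec"],i["tvec"],i["K"],i["dist"])[0].reshape(-1,2)
def crop(p,x0,y0,w,h,k,fn):
    cv2.imwrite(fn,cv2.resize(p[y0:y0+h,x0:x0+w,::-1],None,fx=k,fy=k,interpolation=cv2.INTER_CUBIC))
E
python3 - <<'E'
from h import *
a=np.load("pics/top0.npz");p,d=a["p"],a["d"]
crop(p,170,160,320,150,2.5,"pics/c1.png")
C=cloud("top",d)
for u,v in [(300,200),(350,205),(415,290),(300,260),(418,255),(447,290),(430,190)]: print(u,v,C[v,u].round(1))
# machine deck edges: mask by height
m=(C[...,2]>60)&(C[...,2]<95)
pm=m[160:250,170:372]; ys,xs=np.nonzero(pm); P=C[160:250,170:372][pm]
r=cv2.minAreaRect(P[:,:2].astype(np.float32)); print(r, cv2.boxPoints(r))
E
```

```text
300 200 [625.1  59.3  73.4]
350 205 [612.5 -63.2  67.6]
415 290 [ 405.4 -223.2   20.2]
300 260 [4.848e+02 6.330e+01 3.000e-01]
418 255 [ 493.5 -235.5   12. ]
447 290 [ 404.6 -299.9   29. ]
430 190 [ 665.1 -275.9   -3.7]
((618.7540893554688, 132.27008056640625), (472.3616638183594, 182.3120574951172), 89.81672668457031) [[ 526.843    -103.617966]
 [ 709.1542   -104.201126]
 [ 710.66516   368.15814 ]
 [ 528.354     368.74127 ]]
```

View pics/c1.png

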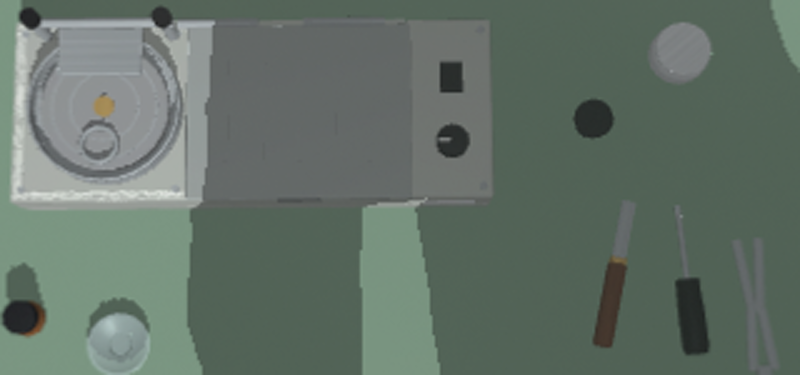

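Crop: the slot mouth is a dark line at about (278–322, 200). The knife tip is at (629,202) and its handle butt at (604,346).

```bash
python3 - <<'E'
from h import *
f=lambda x,y:(170+x/2.5-.3,160+y/2.5-.3)
print("slot",on_plane("top",[f(278,200),f(322,200)],68).round(1))
t,b=on_plane("top",[f(629,202),f(604,346)],9)
print("knife",t.round(1),b.round(1),np.linalg.norm(t-b),np.arctan2(*(t-b)[1::-1]))
a=np.load("pics/side0.npz");p=a["p"];crop(p,270,180,160,120,5,"pics/c2.png")
C=cloud("top",np.load("pics/top0.npz")["d"]); print("bench z",np.median(C[250:300,260:400,2]), "cover z",np.median(C[180:230,262:325,2]))
m=[528.6,87.3]
print(proj("side",[[528.6,87.3-22,65],[528.6,87.3+22,65],[528.6,-102.7,86],[528.6,367,70]]).round(1))
print("top",proj("top",[[528.6,87.3-22,65],[528.6,87.3+22,65],[528.6,-102.7,86],[528.6,367,70]]).round(1))
E
```

```text
slot [[528.1 106.4  68. ]
 [527.7  63.5  68. ]]
knife [ 530.8 -245.8    9. ] [ 385.8 -215.2    9. ] 148.197923496482 -0.20783024059673452
bench z 0.4503474779055549 cover z 75.13862438706752
[[325.7 269.6]
 [320.9 284.9]
 [341.5 212.2]
 [282.4 405. ]]
top [[297.8 239.5]
 [279.8 239.7]
 [367.5 237.6]
 [173.6 240.4]]
```

View pics/c2.png

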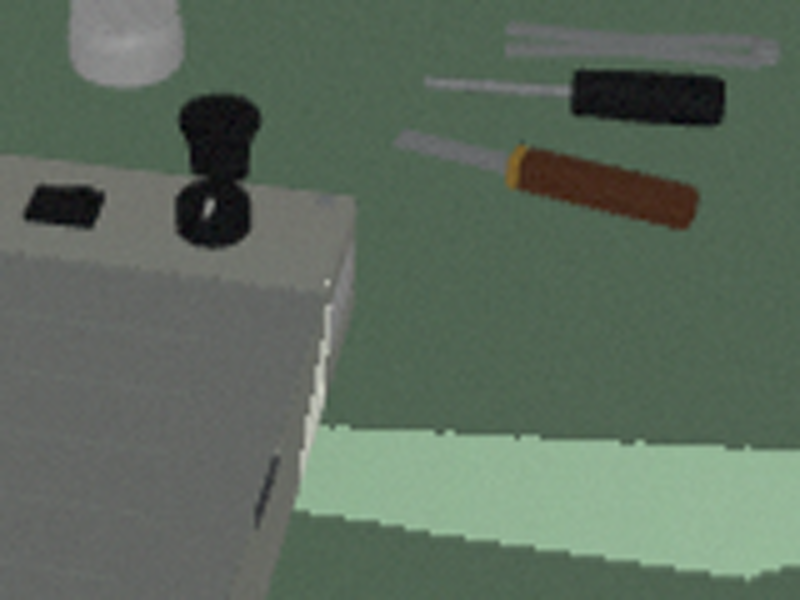

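Side view: the slot is at about (323,278), within 1.5 px of the projected machine model. So machine origin is about (618.6, 87), yaw about 0. The knife is at yaw −0.208, grip point (453.5, −229.6). Next I'll hover over the knife.

```bash
cat > go.py <<'E'
# usage: go.py x y z roll pitch yaw -> shift and turn in present tool axes
import sys
from h import *
s=manip.read_state(); t=list(map(float,sys.argv[1:7]))
R0=R.from_euler("xyz",s["eef_rot"]); R1=R.from_euler("xyz",t[3:])
print("at",s["eef_pos"].round(1),s["eef_rot"].round(3),"t",round(s["clock"],2),"F",s["wrist_force"].round(1),"gap",round(s["finger_gap"],1),"j",s["joints"].round(2))
print("shift",R0.inv().apply(np.array(t[:3])-s["eef_pos"]).round(1),"turn",(R0.inv()*R1).as_rotvec().round(3))
E
python3 go.py 453.5 -229.6 130 3.1416 0 -0.208
```

```text
at [ 214.  -506.4  204.9] [-3.141 -0.     0.4  ] t 0.1 F [-0.1 -0.6  0.3] gap 93.9 j [-1.24  0.3   1.52 -0.    1.32 -0.07]
shift [ 328.4 -161.7   75.1] turn [-0.001  0.     0.608]
```

The manual's scale: shifts go in units of 5 mm. Converting my numbers, 328 mm is 65.6, -162 mm is -32.4.

```bash
echo '65.6 -32.4 15 0 0 0.608
65.6 -32.4 15 0 0 0.608
65.6 -32.4 15 0 0 0.608
65.6 -32.4 15 0 0 0.608
65.6 -32.4 15 0 0 0.608' | python3 nudge.py 50
python3 go.py 453.5 -229.6 130 3.1416 0 -0.208
```

```text
clock: 0.6
eef_pos: [365.4, -331.5, 157.9]
eef_rot: [3.142, 0.0, -0.214]
wrist_force: [0.6, -0.6, 0.6]
finger_gap: 57.4
finger_force: 0.0
at [ 365.4 -331.5  157.9] [ 3.142  0.    -0.214] t 0.6 F [ 0.6 -0.6  0.6] gap 57.4 j [-0.81  0.22  1.74 -0.    1.18  0.97]
shift [  64.5 -118.2   27.9] turn [ 0.     0.    -0.006]
```

```bash
echo '12.8 -23.6 5.6 0 0 0
12.8 -23.6 5.6 0 0 0
12.8 -23.6 5.6 0 0 0
12.8 -23.6 5.6 0 0 0' | python3 nudge.py
python3 - <<'E'
from h import *
s=manip.read_state(); p,d=manip.camera("wrist"); np.savez("pics/w1.npz",p=p,d=d,pos=s["eef_pos"],rot=s["eef_rot"]); cv2.imwrite("pics/w1.png",p[:,:,::-1])
E
python3 go.py 453.5 -229.6 130 3.1416 0 -0.208
```

```text
clock: 1.0
eef_pos: [453.2, -227.4, 129.0]
eef_rot: [-3.141, 0.002, -0.204]
wrist_force: [0.3, -0.1, 0.6]
finger_gap: 50.1
finger_force: 0.0
at [ 452.3 -229.   129.6] [-3.141e+00  1.000e-03 -2.050e-01] t 1.05 F [-0.6  0.   1. ] gap 50.2 j [-0.54  0.28  1.73  0.    1.13  1.23]
shift [ 1.3  0.3 -0.4] turn [-0.001  0.001  0.003]
```

View pics/w1.png

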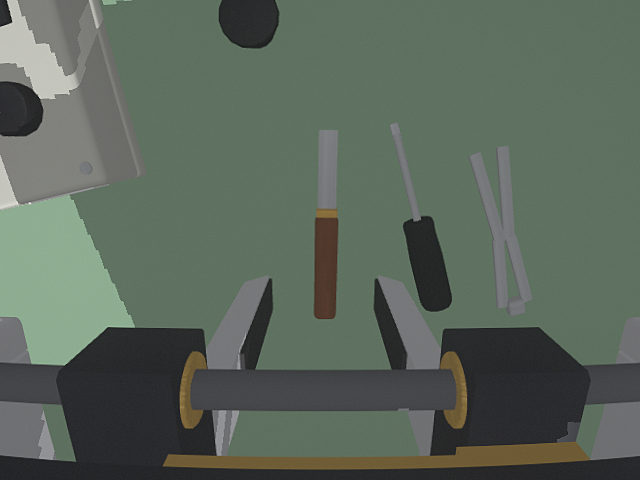

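Wrist view: the knife lies centred between the fingers, tip at (328.5,130), ferrule front at (327,209), butt at (325,317). I'll compute its pose from these.

```bash
cat >> h.py <<'E'
def wrist_plane(pos,rot,uv,z):
    i=manip.camera_info("wrist");M=i["mount"];R0=R.from_euler("xyz",rot).as_matrix()
    c=R0@M[:3,3]+pos; d=ray(i,uv)@(R0@M[:3,:3]).T
    return c+d*((np.asarray(z)-c[2])/d[:,2])[:,None]
E
python3 - <<'E'
from h import *
a=np.load("pics/w1.npz")
t=wrist_plane(a["pos"],a["rot"],[[328.5,130],[327,209],[325.5,317]],[10,18,9])
print(t.round(1)); v=t[0]-t[2]; print(np.linalg.norm(v[:2]),np.linalg.norm((t[0]-t[1])[:2]),np.arctan2(v[1],v[0])); u=v[:2]/np.linalg.norm(v[:2]); print("grip",(t[0][:2]-80*u),(t[2][:2]+70*u))
E
```

```text
[[ 531.8 -247.6   10. ]
 [ 475.3 -234.9   18. ]
 [ 384.3 -215.1    9. ]]
150.96404596744912 57.919543990298585 -0.21693515776304545
grip [ 453.63804306 -230.39268513] [ 452.69659268 -230.18518616]
```

```bash
python3 go.py 453.2 -230.2 3 3.1416 0 -0.215; echo '0.2 0.2 9 0 0 0.01
0.2 0.2 18 0 0 0.01
0.2 0.2 23 0 0 0.01
0.2 0.2 25.3 0 0 0.01
0.2 0.2 25.3 0 0 0.01' | python3 nudge.py; python3 go.py 453.2 -230.2 3 3.1416 0 -0.215
```

```text
at [ 452.3 -229.   129.6] [-3.141e+00  1.000e-03 -2.050e-01] t 1.05 F [-0.6  0.   1. ] gap 50.2 j [-0.54  0.28  1.73  0.    1.13  1.23]
shift [  1.3   1.1 126.6] turn [-0.001  0.001  0.01 ]
clock: 1.55
eef_pos: [451.7, -232.2, 3.1]
eef_rot: [-3.141, 0.002, -0.219]
wrist_force: [0.2, 0.8, 0.2]
finger_gap: 50.0
finger_force: 0.0
at [ 451.7 -232.2    3.1] [-3.141e+00  2.000e-03 -2.190e-01] t 1.55 F [0.2 0.8 0.2] gap 50.0 j [-0.55  0.48  1.81 -0.    0.86  1.24]
shift [ 1.  -2.3  0.1] turn [-0.001  0.002 -0.004]
```

Centre on the handle, close firmly, then lift.

Converted, -2 mm is -0.4, 1 mm is 0.2.

```bash
echo '0.2 -0.4 0 0 0 0
0.2 -0.4 0 0 0 0
0.2 -0.4 0 0 0 0
0.2 -0.4 0 0 0 0
0.2 -0.4 0 0 0 0' | python3 nudge.py 5 40; echo '0 0 0 0 0 0
0 0 0 0 0 0
0 0 -2 0 0 0
0 0 -8 0 0 0
0 0 -17.4 0 0 0' | python3 nudge.py
python3 go.py 395 87 84 3.1416 0 0
```

```text
clock: 2.05
eef_pos: [454.2, -230.2, 4.4]
eef_rot: [3.141, -0.001, -0.218]
wrist_force: [-1.2, -0.2, 4.6]
finger_gap: 17.8
finger_force: 40.0
clock: 2.55
eef_pos: [452.6, -229.3, 90.4]
eef_rot: [-3.14, 0.004, -0.218]
wrist_force: [0.6, 0.5, 0.3]
finger_gap: 18.0
finger_force: 40.0
at [ 452.6 -229.3   90.4] [-3.14   0.004 -0.218] t 2.55 F [0.6 0.5 0.3] gap 18.0 j [-0.54  0.34  1.76  0.    1.05  1.25]
shift [-124.7 -296.3    7.4] turn [-0.002  0.004 -0.218]
```

Converted, -90 mm is -18, -50 mm is -10.

```bash
echo '-9 -2 0 0 0 -0.1
-18 -10 0 0 0 -0.218
-24 -19.6 0 0 0 -0.218
-24 -29.4 0 0 0 -0.218
-24 -39.2 0 0 0 -0.218' | python3 nudge.py; python3 go.py 415 87 84 3.1416 0 0
```

```text
clock: 3.05
eef_pos: [376.2, -23.2, 91.7]
eef_rot: [3.141, -0.001, -0.002]
wrist_force: [1.3, -0.7, -0.2]
finger_gap: 18.0
finger_force: 40.0
at [376.2 -23.2  91.7] [ 3.141e+00 -1.000e-03 -2.000e-03] t 3.05 F [ 1.3 -0.7 -0.2] gap 18.0 j [-0.16  0.06  2.1  -0.    0.98  1.41]
shift [  38.6 -110.3    7.7] turn [ 0.    -0.001 -0.002]
```

Converted, -110 mm is -22, -90 mm is -18.

```bash
echo '2 -9.6 0.8 0 0 0
5 -18 1.6 0 0 0
6.8 -22 4 0 0 0
6.8 -22 5.8 0 0 0
6.8 -22 5.8 0 0 0' | python3 nudge.py; python3 - <<'E'
from h import *
s=manip.read_state(); p,d=manip.camera("wrist"); np.savez("pics/w2.npz",p=p,d=d,pos=s["eef_pos"],rot=s["eef_rot"])
q,e=manip.camera("side"); np.savez("pics/side2.npz",p=q,d=e)
a=cv2.resize(p[0:300,170:500,::-1],None,fx=1.2,fy=1.2); b=cv2.resize(q[220:330,290:450,::-1],None,fx=2.5,fy=2.5,interpolation=cv2.INTER_CUBIC)
o=np.zeros((max(len(a),len(b)),a.shape[1]+b.shape[1],3),np.uint8); o[:len(a),:a.shape[1]]=a; o[:len(b),a.shape[1]:]=b; cv2.imwrite("pics/x2.png",o); print(o.shape,a.shape)
E
python3 go.py 430 87 62 3.1416 0 0
```

```text
clock: 3.55
eef_pos: [410.1, 85.2, 61.1]
eef_rot: [3.141, 0.002, 0.001]
wrist_force: [0.4, -0.2, -1.0]
finger_gap: 17.6
finger_force: 40.0
(360, 796, 3) (360, 396, 3)
at [410.7  84.6  62.1] [ 3.141e+00  0.000e+00 -1.000e-03] t 3.65 F [-0.3 -0.9 -0.6] gap 17.6 j [ 0.12  0.21  2.02 -0.    0.92  1.69]
shift [19.3 -2.4  0.1] turn [ 0.     0.    -0.001]
```

View pics/x2.png

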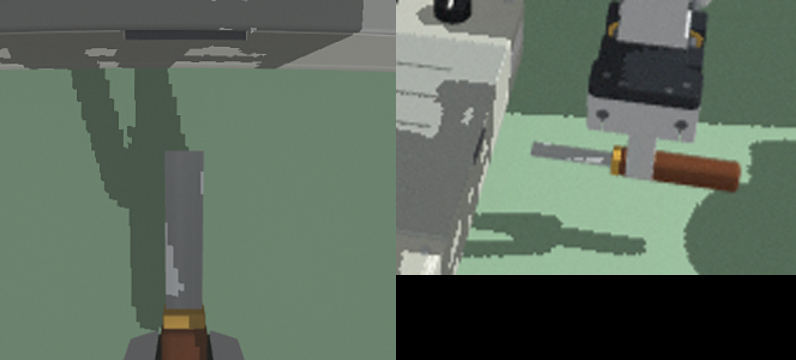

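Left: the slot mouth spans columns 126–246 at row 35, and the blade tip is at (184,152), in line with it. Right: the tip is clear of the wall. I'll quantify.

```bash
python3 - <<'E'
from h import *
a=np.load("pics/w2.npz")
f=lambda x,y:[170+x/1.2-.1,y/1.2-.1]
print(wrist_plane(a["pos"],a["rot"],[f(126,35),f(246,35),f(184,152)],[66,66,67]).round(1), a["pos"])
# tip from side view: sweep height at the same tip pixel
s=[290+(533-396)/2.5-.3,220+151/2.5-.3]
for z in (60,64,68,72): print(z,on_plane("side",[s],z).round(1))
for q in [[489,85,64],[489,85,67],[489,85,70]]: print(q,proj("side",[q]).round(1),s)
E
```

```text
[[528.9 105.2  66. ]
 [529.   63.7  66. ]
 [489.4  85.1  67. ]] [410.05725533  85.23123541  61.07234742]
60 [[489.9  81.8  60. ]]
64 [[489.2  86.3  64. ]]
68 [[488.6  90.9  68. ]]
72 [[487.9  95.4  72. ]]
[489, 85, 64] [[344.7 279.6]] [344.5, 280.09999999999997]
[489, 85, 67] [[344.8 278.4]] [344.5, 280.09999999999997]
[489, 85, 70] [[344.8 277.2]] [344.5, 280.09999999999997]
```

Converted, 1.5 mm is 0.3, 1 mm is 0.2.

```bash
echo '3 0 0.2 0 0 0
6 0 0.3 0 0 0
7.6 0 0.3 0 0 0
8.4 0 0.3 0 0 0
9.2 0 0.3 0 0 0' | python3 nudge.py;echo '0.8 0 0 0 0 0
1.6 0 0 0 0 0
2.4 0 0 0 0 0
2.8 0 0 0 0 0
2.8 0 0 0 0 0' | python3 nudge.py; python3 go.py 472 85 60 3.1416 0 0
```

```text
clock: 4.15
eef_pos: [456.9, 85.0, 60.5]
eef_rot: [-3.142, 0.0, -0.001]
wrist_force: [-0.3, -0.2, 0.2]
finger_gap: 17.7
finger_force: 40.0
clock: 4.65
eef_pos: [471.1, 85.3, 60.3]
eef_rot: [3.142, 0.0, -0.0]
wrist_force: [0.0, -0.3, -0.6]
finger_gap: 17.9
finger_force: 40.0
at [471.1  85.3  60.3] [ 3.142  0.    -0.   ] t 4.65 F [ 0.  -0.3 -0.6] gap 17.9 j [ 0.1   0.33  1.86 -0.    0.95  1.67]
shift [0.9 0.3 0.3] turn [ 0.  0. -0.]
```

Converted, -40 mm is -8, -28 mm is -5.6.

```bash
echo '0 0 0 0 0 0
0 0 -0.8 0 0 0
0.1 0 -3.2 0 0 0
0.4 0 -5.6 0 0 0
0.88 0 -8 0 0 0' | python3 nudge.py 5 60; python3 - <<'E'
from h import *
s=manip.read_state(); p,d=manip.camera("wrist"); q,e=manip.camera("side")
a=cv2.resize(p[0:300,170:500,::-1],None,fx=1.2,fy=1.2); b=cv2.resize(q[180:324,270:430,::-1],None,fx=2.5,fy=2.5,interpolation=cv2.INTER_CUBIC)
o=np.zeros((max(len(a),len(b)),a.shape[1]+b.shape[1],3),np.uint8); o[:len(a),:a.shape[1]]=a; o[:len(b),a.shape[1]:]=b; cv2.imwrite("pics/x3.png",o); print(s)
E
```

```text
clock: 5.15
eef_pos: [475.2, 85.3, 101.6]
eef_rot: [-3.142, 0.0, -0.0]
wrist_force: [-0.8, -0.4, -3.1]
finger_gap: 17.0
finger_force: 60.0
{'clock': 5.15, 'joints': array([1.01799818e-01, 2.70671146e-01, 1.81988023e+00, 4.89495886e-05,
       1.05140209e+00, 1.67272804e+00]), 'qd': array([-0.00528388, -0.12664292, -0.17008448, -0.00162252,  0.28301943,
       -0.00622856]), 'effort': array([-5.89649635e-02, -4.76112878e+01, -3.17780292e+01, -4.10123309e-02,
       -1.36227261e+00,  9.64073668e-03]), 'eef_pos': array([475.20106888,  85.34521527, 101.56309153]), 'eef_rot': array([-3.14158710e+00,  3.63264223e-04, -1.56200808e-04]), 'wrist_force': array([-0.82936695, -0.42542167, -3.08274686]), 'moment': array([-0.03567175,  0.49871712, -0.05029702]), 'finger_force': 59.997968673706055, 'finger_gap': 17.043843918273986}
```

View pics/x3.png

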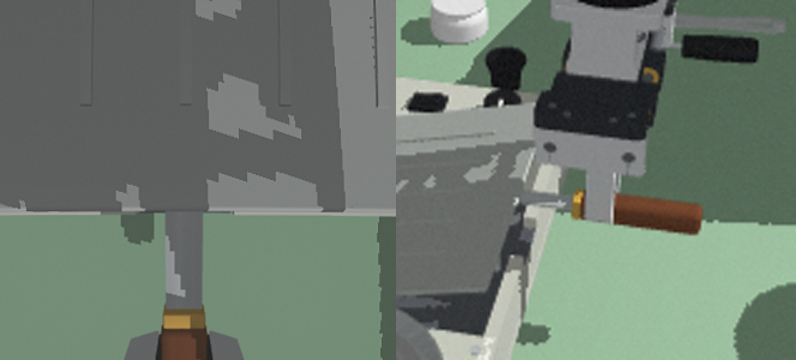

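The left half shows the blade under the cover's front edge. The right half shows the cover raised with the knife still level in the grip. I'll follow the arc.

Converted, -66.4 mm is -13.28, -54.6 mm is -10.92.

```bash
echo '0.86 0 -2.92 0 0 0
2.02 0 -5.72 0 0 0
3.44 0 -8.4 0 0 0
5.14 0 -10.92 0 0 0
7.08 0 -13.28 0 0 0' | python3 nudge.py; python3 go.py 515 85 180 3.1416 0 0
```

```text
clock: 5.75
eef_pos: [510.8, 85.3, 167.2]
eef_rot: [3.142, 0.0, -0.0]
wrist_force: [-2.2, -0.1, -2.2]
finger_gap: 17.2
finger_force: 60.0
at [510.8  85.3 167.2] [ 3.142  0.    -0.   ] t 5.75 F [-2.2 -0.1 -2.2] gap 17.2 j [0.09 0.26 1.66 0.   1.22 1.67]
shift [  4.2   0.3 -12.8] turn [ 0.  0. -0.]
```

Converted, 62.8 mm is 12.56, 48.7 mm is 9.74.

```bash
echo '2.16 0 -2.14 0 0 0
4.5 0 -4.04 0 0 0
7.04 0 -5.72 0 0 0
9.74 0 -7.12 0 0 0
12.56 0 -8.26 0 0 0' | python3 nudge.py; python3 go.py 573 85 209 3.1416 0 0
```

```text
clock: 6.25
eef_pos: [574.1, 85.3, 208.6]
eef_rot: [-3.142, -0.0, -0.0]
wrist_force: [-1.7, -0.3, 0.3]
finger_gap: 17.4
finger_force: 60.0
at [574.1  85.3 208.6] [-3.142 -0.    -0.   ] t 6.25 F [-1.7 -0.3  0.3] gap 17.4 j [ 0.08  0.37  1.43 -0.    1.35  1.66]
shift [-1.1  0.3 -0.4] turn [-0. -0. -0.]
```

Converted, 92.7 mm is 18.54, 78 mm is 15.6.

```bash
echo '3.8 0 -1 0 0 0
7.72 0 -1.56 0 0 0
11.68 0 -1.58 0 0 0
15.6 0 -1.1 0 0 0
18.54 0 -0.4 0 0 0' | python3 nudge.py; echo '0.4 0 0 0 0 0
0.8 0 0 0 0 0' | python3 nudge.py;python3 - <<'E'
from h import *
q,e=manip.camera("side"); cv2.imwrite("pics/s4.png",q[:,:,::-1]); 
E
python3 go.py 573 85 209 3.1416 0 0
```

```text
clock: 6.75
eef_pos: [667.3, 85.2, 209.9]
eef_rot: [3.142, -0.001, -0.0]
wrist_force: [-0.9, -0.4, -0.8]
finger_gap: 17.3
finger_force: 60.0
clock: 6.95
eef_pos: [670.1, 85.3, 209.8]
eef_rot: [3.142, 0.0, -0.0]
wrist_force: [-2.0, -0.3, -1.2]
finger_gap: 17.2
finger_force: 60.0
at [670.1  85.3 210.1] [-3.142  0.    -0.   ] t 7.0 F [ 0.3  0.6 -1.1] gap 17.4 j [0.07 0.59 1.1  0.   1.45 1.64]
shift [-97.1   0.3   1.1] turn [ 0.  0. -0.]
```

View pics/s4.png

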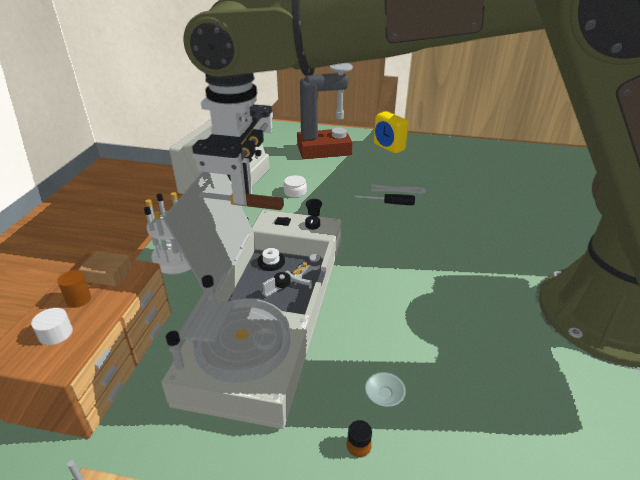

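The cover is standing well past upright, leaning back, and the bay and tensioner are exposed. Next: retract and take the knife back to its old spot.

Converted, -185 mm is -37, -145 mm is -29.

```bash
echo '-3 0 0 0 0 0
-11 0 0 0 0 0
-20 2 0 0 0 0
-29 8 0 0 0 0
-37 15 0 0 0 0' | python3 nudge.py; python3 go.py 453.5 -230.2 60 3.1416 0 -0.215
```

```text
clock: 7.5
eef_pos: [488.3, 15.1, 210.4]
eef_rot: [3.142, -0.002, 0.002]
wrist_force: [0.8, -1.7, -0.0]
finger_gap: 17.1
finger_force: 60.0
at [488.3  15.1 210.4] [ 3.142e+00 -2.000e-03  2.000e-03] t 7.5 F [ 0.8 -1.7 -0. ] gap 17.1 j [-0.04  0.16  1.68 -0.    1.3   1.53]
shift [-35.4 245.2 150.4] turn [-0.    -0.002  0.217]
```

Converted, 205 mm is 41, 175 mm is 35.

```bash
echo '-2 9 0 0 0 0
-4 18 0 0 0 0
-6 27 2 0 0 0.05
-7 35 7 0 0 0.15
-7 41 12 0 0 0.217' | python3 nudge.py; echo '-1.6 7.6 8 0 0 0
-1.6 8 16 0 0 0
-1.6 8 18 0 0 0
-1.6 8 18 0 0 0' | python3 nudge.py;  python3 go.py 453.5 -230.2 4.5 3.1416 0 -0.215
python3 - <<'E'
from h import *
s=manip.read_state(); p,d=manip.camera("side"); crop(p,330,120,160,120,5,"pics/x5.png")
E
```

```text
clock: 8.0
eef_pos: [454.8, -192.1, 150.4]
eef_rot: [3.141, -0.003, -0.222]
wrist_force: [1.0, -0.1, -0.5]
finger_gap: 17.6
finger_force: 60.0
clock: 8.4
eef_pos: [438.8, -226.7, 59.9]
eef_rot: [-3.141, 0.002, -0.217]
wrist_force: [-0.1, 0.3, 0.0]
finger_gap: 17.6
finger_force: 60.0
at [ 438.8 -226.7   59.9] [-3.141e+00  2.000e-03 -2.170e-01] t 8.4 F [-0.1  0.3  0. ] gap 17.6 j [-0.55  0.36  1.82  0.    0.97  1.24]
shift [15.2  0.3 55.4] turn [-0.001  0.002 -0.002]
```

View pics/x5.png

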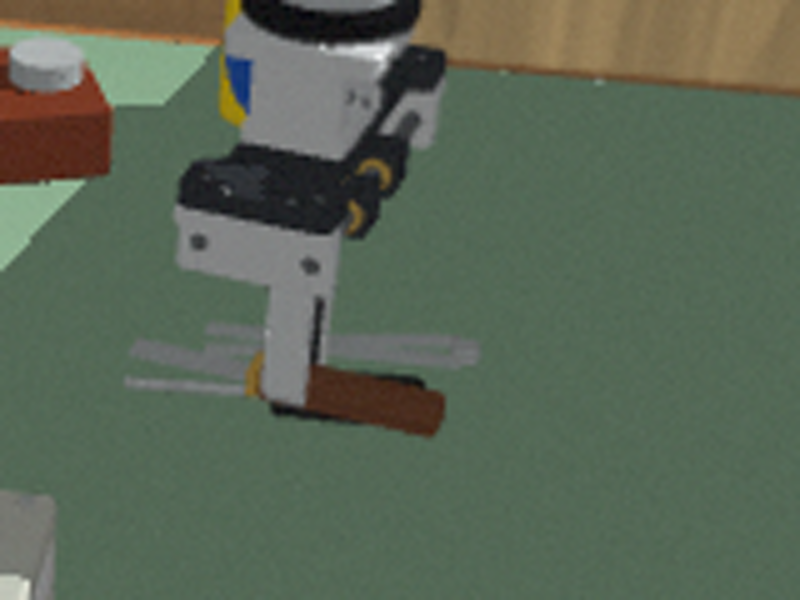

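The knife is still level in the grip. Lower it, release and go up.

```bash
echo '1.6 0 5 0 0 0
3 0 9 0 0 0
3 0 10.4 0 0 0
3 0 10.9 0 0 0
3 0 10.9 0 0 0' | python3 nudge.py; echo '0 0 0 0 0 0
0 0 0 0 0 0
0 0 0 0 0 0
0 0 0 0 0 0' | python3 nudge.py 40 60; echo '0 0 -4 0 0 0
0 0 -13 0 0 0
0 0 -22 0 0 0
0 0 -31 0 0 0
0 0 -39 0 0 0' | python3 nudge.py 
python3 - <<'E'
from h import *
s=manip.read_state(); p,d=manip.camera("wrist");q,e=manip.camera("side"); crop(q,200,170,240,150,3.3,"pics/x6.png"); crop(p,0,0,640,480,1,"pics/w6.png")
E
python3 go.py 480 0 210 3.1416 0 0
```

```text
clock: 8.95
eef_pos: [454.4, -230.5, 6.8]
eef_rot: [3.141, -0.002, -0.217]
wrist_force: [-0.8, -0.4, -0.6]
finger_gap: 17.1
finger_force: 60.0
clock: 9.35
eef_pos: [453.9, -230.6, 5.8]
eef_rot: [3.141, -0.0, -0.217]
wrist_force: [0.2, 0.8, -0.8]
finger_gap: 39.7
finger_force: 0.0
clock: 9.85
eef_pos: [453.7, -230.5, 203.0]
eef_rot: [3.141, -0.001, -0.217]
wrist_force: [-0.1, 0.1, -0.5]
finger_gap: 39.6
finger_force: 0.0
at [ 455.4 -231.5  205.9] [ 3.139 -0.008 -0.217] t 9.95 F [-0.7 -0.5  0.5] gap 40.3 j [-0.54  0.21  1.64  0.    1.29  1.25]
shift [ -25.9 -231.3   -4.9] turn [ 0.004 -0.008 -0.217]
```

View pics/x6.png

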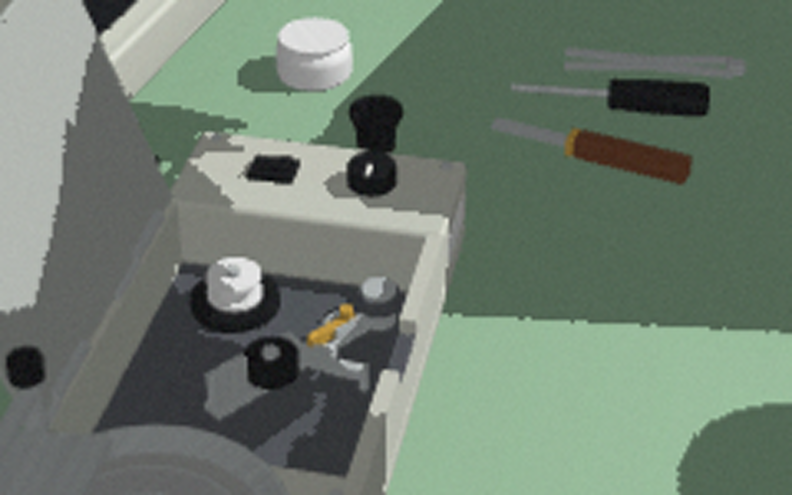

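The knife lies flat on the bench. The bay is open with the tensioner at rest: pivot at (375,295), roller (272,360), thumb tab near (230,385). I'll turn the gripper half round, so its camera faces away from the cover, and move over the bay.

```bash
echo '-1 -6 -1 0 0 -0.15
-2 -12 -1 0 0 -0.3
-3 -18 -1 0 0 -0.45
-4 -24 -1 0 0 -0.6
-4 -30 -1 0 0 -0.75' | python3 nudge.py 0 60
echo '0 0 0 0 0 -0.15
0 0 0 0 0 -0.3
0 0 0 0 0 -0.45
0 0 0 0 0 -0.6
0 0 0 0 0 -0.75' | python3 nudge.py
echo '0 0 0 0 0 -0.15
0 0 0 0 0 -0.3
0 0 0 0 0 -0.45
0 0 0 0 0 -0.6
0 0 0 0 0 -0.75' | python3 nudge.py
echo '0 0 0 0 0 -0.15
0 0 0 0 0 -0.3
0 0 0 0 0 -0.45
0 0 0 0 0 -0.6
0 0 0 0 0 -0.75' | python3 nudge.py
python3 go.py 600 95 210 3.1416 0 2.82
python3 - <<'E'
from h import *
o=np.array([618.6,87.]);
for th in (0,.36,.52):
    a=.971+th; pv=o+[-56,-75]; ax=np.array([np.cos(a),np.sin(a)]); print(th,"tab",pv+117*ax,"push",[-ax[1],ax[0]], proj("side",[[*(pv+117*ax),41]]))
E
```

```text
clock: 10.45
eef_pos: [466.1, -78.5, 204.9]
eef_rot: [-3.141, 0.001, 0.539]
wrist_force: [-0.1, -0.2, 0.2]
finger_gap: 3.4
finger_force: 0.0
clock: 10.95
eef_pos: [466.4, -79.7, 204.7]
eef_rot: [-3.14, 0.0, 1.289]
wrist_force: [0.3, 0.1, -0.2]
finger_gap: 0.5
finger_force: 0.0
clock: 11.45
eef_pos: [466.4, -79.7, 204.7]
eef_rot: [-3.141, -0.001, 2.039]
wrist_force: [0.4, -0.4, -0.6]
finger_gap: 0.8
finger_force: 0.0
clock: 11.95
eef_pos: [466.4, -79.7, 204.7]
eef_rot: [-3.142, -0.001, 2.789]
wrist_force: [-0.7, -0.7, 0.4]
finger_gap: 0.5
finger_force: 0.0
at [466.4 -79.7 204.7] [-3.142e+00 -1.000e-03  2.789e+00] t 11.95 F [-0.7 -0.7  0.4] gap 0.5 j [-0.25  0.13  1.73  0.    1.28 -1.46]
shift [-65.  210.1  -5.4] turn [-0.    -0.001 -0.031]
0 tab [628.64350046 108.57772024] push [np.float64(-0.8254506003325716), np.float64(0.5644743629347548)] [[268.58346239 286.82530654]]
0.36 tab [590.38805996 125.6522051 ] push [np.float64(-0.9713863683605838), np.float64(0.23750478597964347)] [[285.97261692 295.89557737]]
0.52 tab [571.92626545 128.62770157] push [np.float64(-0.9968179621093123), np.float64(0.07971167051465945)] [[295.36107354 298.44798879]]
```

```bash
echo '-2 9 -0.8 0 0 -0.03
-5 18 -1 0 0 -0.03
-8 27 -1 0 0 -0.03
-11 35 -1 0 0 -0.03
-13 42 -1 0 0 -0.03' | python3 nudge.py;echo '0 0 0 0 0 0
0 0 0 0 0 0' | python3 nudge.py; python3 - <<'E'
from h import *
s=manip.read_state(); p,d=manip.camera("wrist"); np.savez("pics/w7.npz",p=p,d=d,pos=s["eef_pos"],rot=s["eef_rot"]); cv2.imwrite("pics/w7.png",p[:,:,::-1])
i=manip.camera_info("wrist");R0=R.from_euler("xyz",s["eef_rot"]).as_matrix();M=i["mount"]
for q in ([628.6,108.6,56],[562.6,12,56]):
    c=M[:3,:3].T@(R0.T@(np.array(q)-s["eef_pos"])-M[:3,3]); print(cv2.projectPoints(c.reshape(1,1,3),np.zeros(3),np.zeros(3),i["K"],i["dist"])[0])
E
```

```text
clock: 12.45
eef_pos: [602.1, 95.9, 209.2]
eef_rot: [-3.141, -0.001, 2.813]
wrist_force: [-0.2, -0.8, 0.7]
finger_gap: 0.5
finger_force: 0.0
clock: 12.65
eef_pos: [600.9, 94.3, 209.1]
eef_rot: [-3.141, -0.002, 2.814]
wrist_force: [0.6, -0.1, -0.5]
finger_gap: 0.1
finger_force: 0.0
[[[348.13113594 250.40157007]]]
[[[219.24822202 215.64625268]]]
```

View pics/w7.png

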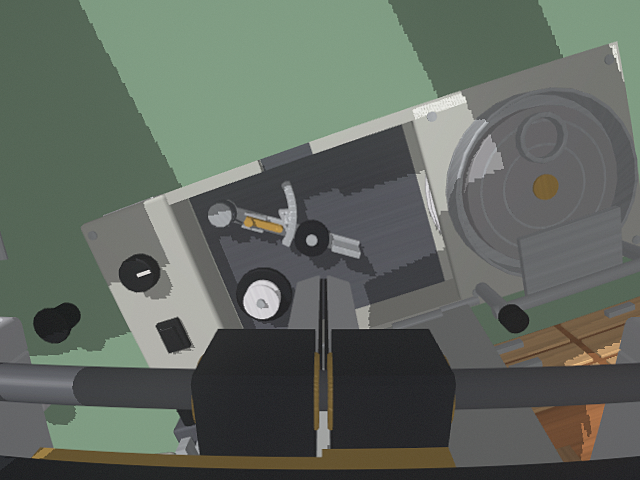

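The tab's pushing face is at about (346,248), within 3 px of the projection, so the model holds. Move behind the tab, then down.

The manual's scale: shifts go in units of 5 mm. Converting my numbers, -42 mm is -8.4, -20 mm is -4.

```bash
python3 go.py 646.8 99.8 209 3.1416 0 2.9; echo '-4 1.6 0 0 0 -0.04
-8.4 4 0 0 0 -0.086
-8.4 4 0 0 0 -0.086
-8.4 4 0 0 0 -0.086' | python3 nudge.py;python3 go.py 646.8 99.8 33 3.1416 0 2.9
```

```text
at [600.8  93.6 209.7] [-3.141e+00 -1.000e-03  2.813e+00] t 12.7 F [ 0.   0.6 -0.6] gap 0.5 j [ 0.09  0.43  1.34 -0.    1.38 -1.15]
shift [-41.6  20.7   0.6] turn [-0.001 -0.001 -0.087]
clock: 13.1
eef_pos: [646.9, 98.4, 210.2]
eef_rot: [-3.141, -0.001, 2.897]
wrist_force: [-0.0, -0.3, -0.1]
finger_gap: 0.4
finger_force: 0.0
at [646.9  98.4 210.2] [-3.141e+00 -1.000e-03  2.897e+00] t 13.1 F [-0.  -0.3 -0.1] gap 0.4 j [ 0.1   0.54  1.18 -0.    1.43 -1.23]
shift [  0.4   1.4 177.2] turn [-0.    -0.001 -0.003]
```

```bash
echo '0 0.2 8 0 0 0
0 0.2 16 0 0 0
0 0.2 22 0 0 0
0 0.2 26 0 0 0
0 0.2 28 0 0 0' | python3 nudge.py; echo '0 0 2 0 0 0
0 0 4 0 0 0
0 0 6 0 0 0
0 0 7.2 0 0 0
0 0 7.4 0 0 0' | python3 nudge.py;python3 go.py 646.8 99.8 33 3.1416 0 2.9
python3 - <<'E'
import numpy as np
P=np.array([562.6,12]); y0=2.9; X=np.array([np.cos(y0),np.sin(y0)]);Y=np.array([np.sin(y0),-np.cos(y0)])
S=np.array([646.8,99.8])
for th,c,yaw in [(0,12,2.9),(.1,11,2.9),(.2,10,2.95),(.3,9,3.0),(.4,8,3.03),(.46,8,3.06),(.52,8,3.06),(.52,4,3.06)]:
    a=.971+th; T=P+120*np.array([np.cos(a),np.sin(a)])-c*np.array([-np.sin(a),np.cos(a)]); D=T-S; print(th,T.round(1),yaw,"tool",(D@X).round(1),(D@Y).round(1),round(y0-yaw,3))
E
```

```text
clock: 13.6
eef_pos: [646.2, 99.8, 69.0]
eef_rot: [-3.141, -0.002, 2.898]
wrist_force: [0.6, 0.2, 0.2]
finger_gap: 0.8
finger_force: 0.0
clock: 14.1
eef_pos: [647.4, 100.3, 32.8]
eef_rot: [-3.141, -0.001, 2.899]
wrist_force: [0.2, -0.9, 0.3]
finger_gap: 0.4
finger_force: 0.0
at [647.4 100.3  32.8] [-3.141e+00 -1.000e-03  2.899e+00] t 14.1 F [ 0.2 -0.9  0.3] gap 0.4 j [ 0.1   0.71  1.34  0.    1.1  -1.23]
shift [ 0.5 -0.7 -0.2] turn [-0.    -0.001 -0.001]
0 [640.2 104.3] 2.9 tool 7.4 2.8 0.0
0.1 [629.8 112. ] 2.9 tool 19.5 7.8 0.0
0.2 [618.5 118.6] 2.95 tool 32.0 11.5 -0.05
0.3 [606.6 124. ] 3.0 tool 44.8 13.9 -0.1
0.4 [594.3 128. ] 3.03 tool 57.8 14.8 -0.13
0.46 [587.2 129.7] 3.06 tool 65.0 14.8 -0.16
0.52 [580.1 131. ] 3.06 tool 72.2 14.3 -0.16
0.52 [576.2 131.3] 3.06 tool 76.1 13.7 -0.16
```

Converted, 5 mm is 1, 32 mm is 6.4.

```bash
echo '1.4 0.5 0 0 0 0
2.6 1 0 0 0 0
4 1.6 0 0 0 0
5.2 2 0 0 0 -0.03
6.4 2.3 0 0 0 -0.05' | python3 nudge.py; python3 go.py 594.3 128 33 3.1416 0 3.03
```

```text
clock: 14.6
eef_pos: [619.6, 119.1, 34.2]
eef_rot: [-3.141, 0.002, 2.95]
wrist_force: [5.3, -6.1, -1.7]
finger_gap: 0.5
finger_force: 3.5
at [619.6 119.1  34.2] [-3.141e+00  2.000e-03  2.950e+00] t 14.6 F [ 5.3 -6.1 -1.7] gap 0.5 j [ 0.13  0.65  1.42 -0.    1.06 -1.25]
shift [26.5  3.9  1.1] turn [-0.     0.002 -0.08 ]
```

```bash
echo '1.2 0.3 0.1 0 0 -0.02
2.6 0.6 0.2 0 0 -0.05
4 0.7 0.2 0 0 -0.07
5.2 0.8 0.2 0 0 -0.08
6 0.7 0.2 0 0 -0.09' | python3 nudge.py; python3 go.py 577 131 33 3.1416 0 3.06; python3 - <<'E'
from h import *
q,e=manip.camera("side"); crop(q,210,220,150,110,5,"pics/x8.png")
E
```

```text
clock: 15.1
eef_pos: [591.3, 128.9, 33.9]
eef_rot: [3.141, 0.004, 3.039]
wrist_force: [7.5, 1.1, -0.3]
finger_gap: 0.9
finger_force: 3.6
at [591.3 128.9  33.9] [3.141 0.004 3.039] t 15.1 F [ 7.5  1.1 -0.3] gap 0.9 j [ 0.15  0.6   1.51 -0.    1.02 -1.31]
shift [14.5  0.6  0.8] turn [ 0.001  0.004 -0.021]
```

View pics/x8.png

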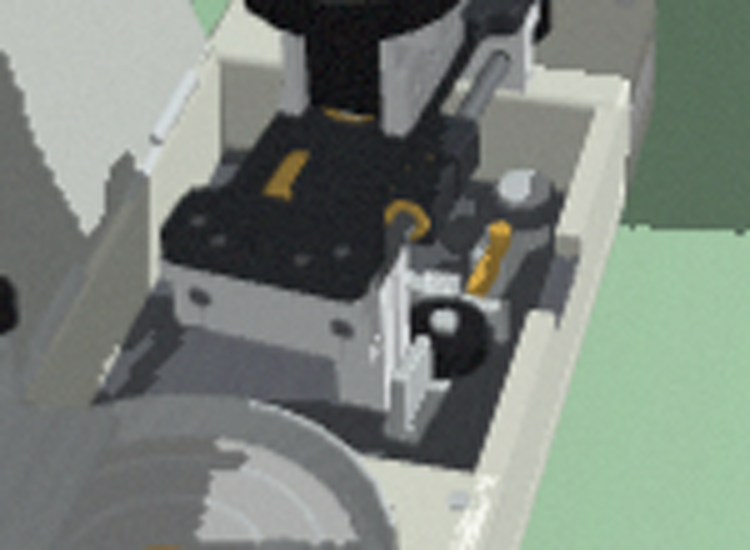

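The finger is square against the tab and the arm has swung about 0.4. I'll press on to the stop, watching the force.

Converted, 8 mm is 1.6, 0.4 mm is 0.08.

```bash
echo '0.8 0.08 0.06 0 0 -0.02
1.6 0.12 0.12 0 0 -0.02
2.2 0.12 0.12 0 0 -0.02
2.2 0.12 0.12 0 0 -0.02' | python3 nudge.py; echo '0.2 0 0 0 0 0
0.4 0 0 0 0 0' | python3 nudge.py;  echo '0.2 0 0 0 0 0
0.4 0 0 0 0 0' | python3 nudge.py;echo '0 0 0 0 0 0
0 0 0 0 0 0' | python3 nudge.py
```

```text
clock: 15.55
eef_pos: [584.3, 130.1, 34.1]
eef_rot: [3.14, 0.014, 3.059]
wrist_force: [31.9, -5.5, -10.9]
finger_gap: 0.5
finger_force: 15.8
clock: 15.75
eef_pos: [584.0, 130.1, 34.3]
eef_rot: [3.139, 0.017, 3.059]
wrist_force: [49.0, -5.8, -20.5]
finger_gap: 0.4
finger_force: 24.0
clock: 15.95
eef_pos: [583.9, 130.1, 34.6]
eef_rot: [3.139, 0.022, 3.058]
wrist_force: [61.2, -5.0, -29.5]
finger_gap: 0.5
finger_force: 30.6
clock: 16.15
eef_pos: [583.9, 130.1, 34.5]
eef_rot: [3.139, 0.022, 3.058]
wrist_force: [58.2, -5.0, -26.3]
finger_gap: 0.6
finger_force: 28.7
```

It is hard against the stop: position steady at x = 584 and the force rising steeply. Ease off to a moderate hold.

Converted, -4 mm is -0.8, -2 mm is -0.4.

```bash
echo '-0.4 0 0 0 0 0
-0.8 0 0 0 0 0
-0.9 0 0 0 0 0
-0.9 0 0 0 0 0' | python3 nudge.py; python3 - <<'E'
from h import *
q,e=manip.camera("side"); crop(q,160,150,240,180,3.3,"pics/x9.png")
s=manip.read_state(); print(s["eef_pos"],s["wrist_force"],s["clock"])
pv=np.array([562.6,12])
for th in (.36,.44,.52):
    a=.971+th; ax=np.array([np.cos(a),np.sin(a)]); ph=np.array([-ax[1],ax[0]])
    pts=[[*(pv+130*ax),56],[*(pv+130*ax+6*ph),56],[*(pv+85*ax),56]]; print(th,((proj("side",pts)-[160,150])*3.3).round(0).tolist())
E
```

```text
clock: 16.55
eef_pos: [584.4, 130.1, 34.0]
eef_rot: [3.14, 0.012, 3.059]
wrist_force: [26.9, -3.9, -8.5]
finger_gap: 0.5
finger_force: 13.7
[584.38495908 130.03413791  34.02832782] [27.09791672 -3.95290882 -8.06572456] 16.6
0.36 [[403.0, 476.0], [413.0, 479.0], [442.0, 427.0]]
0.44 [[420.0, 481.0], [430.0, 484.0], [453.0, 430.0]]
0.52 [[438.0, 485.0], [449.0, 488.0], [464.0, 432.0]]
```

View pics/x9.png

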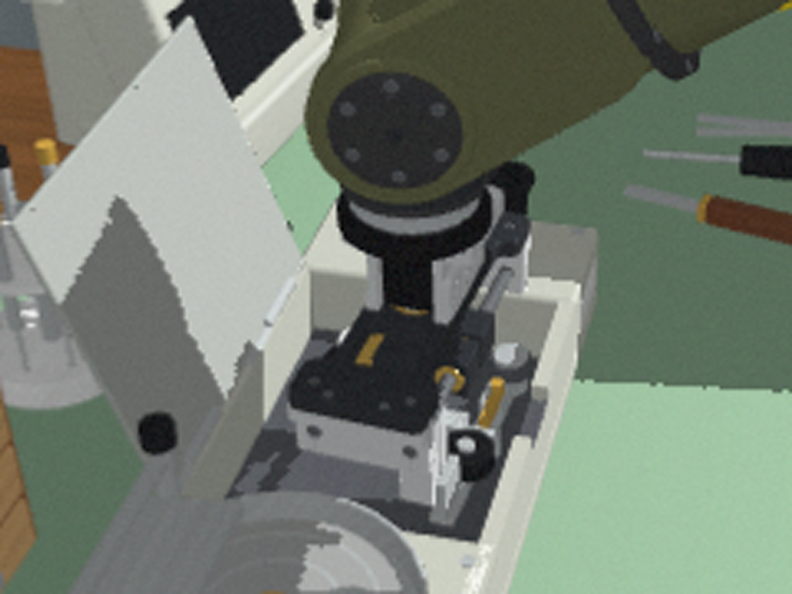

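The tab's outer edge is at about (438,485), matching the 0.52 prediction. The cover is open and the knife is on the bench, with a steady hold of about 27 N. Handing in.

```bash
python3 -c "
from cell import manip
print(manip.sign_off())"
```

```text
the job is handed in; nothing more can be done
None
```

The job is handed in at about 17 s: the cover was levered open with the knife and swung well past upright, the knife is back on the bench where it lay, and the closed fingers are holding the tensioner against its stop with about 27 N, after briefly peaking at about 68 N at the wrist before I eased off.

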